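Load a sample pellet and hold the split test cell shut

TASK

Take the dark pellet out of the pocket tray and stand it in the pocket of the test cell's lower half, let go of it, then fit the loose upper half (black grip on top) over the two dowels and push it down against the spring contact until the two halves meet all round. Finish while holding it: the gripper must still be pressing the cell fully shut when the program ends, ready for the reading. Leave the white pellets in their tray, and leave the jar, the timer and the forceps where they are.

Things in the scene. Friction and masses are not known exactly. Their poses are not given: they have to be found in the camera images.
- cell_base: Tester, fixed: grey housing 128 x 160 x 36 mm (display on its -x side) with the cell's lower half on it, an aluminium block 60 (x) x 112 (y) x 24 mm, its flat top face at z = 60 mm. Origin on the bench below the axis of the pellet pocket, the block's centre; z up. Two steel dowels stand on the block at x = 0, y = +42 and -42 mm. Red dots mark the +y end.
- pocket_mouth (a point): Middle of the mouth of the pellet pocket, in the lower half's top face. The pocket is a round hole of 18 mm diameter; its floor is the brass spring contact, 10 mm below the face when free.
- thick_dowel_tip (a point): Top of the thick dowel (y = +42 mm on the lower half): 12 mm diameter, 22 mm above the top face, the uppermost 6 mm tapering to 7 mm diameter.
- thin_dowel_tip (a point): Top of the thin dowel (y = -42 mm on the lower half): 8 mm diameter, 22 mm above the top face, the uppermost 6 mm tapering to 3 mm diameter.
- cell_contact (a joint): How far the spring contact is pushed down, in m: 0 free, 0.004 with the pellet in and the cell fully shut, 0.006 at its stop. The spring starts to give at 6 N and takes about 13 N at 0.004: more than the upper half weighs, which unpressed stays about 4 mm open on the pellet.
- cell_top: Loose upper half, 0.28 to 0.56 kg, standing on the bench: aluminium plate 60 (x) x 112 (y) x 24 mm with a black grip. Origin at the centre of the underside, z up. Through holes at x = 0 for the dowels; under its middle a pocket of 22 mm diameter, 10 mm deep, for the pellet's top. Fits one way round, axes parallel to the tester's; fully shut its origin is 60 mm above the tester's. Red dots at the +y end.
- cell_grip (a point): Centre of the upper half's black grip: a rounded bar 24 (x) x 54 (y) x 34 mm, from 24 to 58 mm above the underside, standing in a thin black foot 34 x 60 mm, 3.5 mm high.
- thick_hole (a point): Lower mouth of the upper half's hole for the thick dowel: 14 mm diameter, at y = +42 mm.
- thin_hole (a point): Lower mouth of the upper half's hole for the thin dowel: 10 mm diameter, at y = -42 mm.
- sample_pellet: The dark pellet, a hard ceramic cylinder, 16 mm diameter, 24 mm high, ends bevelled by 2 mm, 18 g. Origin at the centre of its lower end, z along its axis. It stands in one of the tray's pockets, its upper 14 mm proud of the tray; seated in the cell pocket its upper 14 mm stand proud too.
- pellet_tray: Pocket tray, slate blue, fixed, 170 (x) x 50 (y) x 18 mm, origin on the bench below its centre. Four pockets, 18 mm diameter, 10 mm deep, in a row along its x axis at x = -57, -19, +19 and +57 mm; each holds one pellet, the dark one in any of them.
- salt_jar: White reagent jar with a screw cap, 56 mm diameter, 85 mm high, origin under its centre. Leave alone.
- timer: White countdown timer standing on its edge, 20 (x) x 64 (y) x 60 mm, origin under its centre. Leave alone.
- forceps: Steel forceps lying on the bench, about 127 mm long, 5 mm high, origin under the middle. Leave alone.
- white_pellet_1: A white ceramic pellet of the same size as the dark one, in its tray pocket; origin at the centre of its lower end. Leave it there.
- white_pellet_2: A white ceramic pellet of the same size as the dark one, in its tray pocket; origin at the centre of its lower end. Leave it there.
- white_pellet_3: A white ceramic pellet of the same size as the dark one, in its tray pocket; origin at the centre of its lower end. Leave it there.

How it is judged:
On the way, in this order (a step that is already met when the one before it is completed fails the run):
1. the dark pellet stands on the spring contact in the pocket of the lower half and the gripper has let go of it (horizontal distance between sample_pellet and cell_base below 0.003 m and angle between sample_pellet's own z axis and vertical below 0.15 rad and z of sample_pellet in the frame of cell_base between 0.046 and 0.053 m and contact force between sample_pellet and the fingers below 0.05 N), for 0.2 s.
2. the upper half is threaded on both dowels over the pellet (horizontal distance between cell_top and cell_base below 0.0025 m and angle between cell_top's own z axis and vertical below 0.1 rad and angle between the y axis of cell_top and the y axis of cell_base, either way round below 0.05 rad and z of cell_top in the frame of cell_base below 0.074 m), for 0.2 s.
At the end, for the whole second after the job is handed in: Dark pellet upright in the cell pocket (within 3 mm); upper half on both dowels, level and square (2.5 mm, 0.05 rad), its underside within 1.2 mm of the lower half, spring contact down by over 3 mm, all at rest, the robot still touching the upper half with over 3 N (horizontal distance between sample_pellet and cell_base below 0.003 m and angle between sample_pellet's own z axis and vertical below 0.15 rad and horizontal distance between cell_top and cell_base below 0.0025 m and angle between cell_top's own z axis and vertical below 0.05 rad and angle between the y axis of cell_top and the y axis of cell_base, either way round below 0.05 rad and z of cell_top in the frame of cell_base between 0.058 and 0.0612 m and value of joint cell_contact above 0.003 m and z of sample_pellet in the frame of cell_base between 0.043 and 0.0475 m and linear speed of cell_top below 0.01 m/s and (contact force between cell_top and the fingers above 3 N or contact force between cell_top and the arm above 3 N)); the arm keeps its last pose, push and grip.
It fails at once if a white pellet is taken out of its pocket (distance of any of white_pellet_1, white_pellet_2, white_pellet_3 from where it was at the start of the episode above 0.015 m).
It fails at once if the jar or the timer is shifted by more than 30 mm or tipped (distance of any of salt_jar, timer from where it was at the start of the episode above 0.03 m or angle between any of salt_jar, timer's own z axis and vertical above 0.4 rad).
It fails at once if the forceps are shifted by more than 30 mm (distance of forceps from where it was at the start of the episode above 0.03 m).
It also fails if it takes over 54 s, if anything falls off the work surface, if the arm or the gripper's body presses on something with over 40 N, if the wrist force passes 120 N, or if a joint passes its speed limit or range.

ROBOT

A 6-joint arm with a two-finger parallel gripper is mounted at the origin on a cart in front of the work surface, level with it; the furniture and walls round the work are solid. World frame = base frame: x ahead of the robot, y to its left, z up, the work surface at z = 0. Lengths are in m, angles in rad, forces in N, time in s.
With the tool pointing down it reaches from about 0.4 to 0.825 m from the base axis. Payload 7 kg.
Tool frame: the origin (TCP) lies midway between the tips of the shut fingers; the grasp point (between the pads) lies 19 mm behind it; z points along the fingers, y is the line along which they close (so a half turn about z gives the same grasp; the last joint's range is limited). The gripper opens to 88 mm and grips with 3 to 60 N. Pads are 19 mm wide; open, the fingers measure 130 mm over their backs; the gripper's body (78 mm by 193 mm) begins 47 mm behind the grasp point.
Start: joints at [-1.055, 0.359, 0.012, 0, -1.224, -0.288], TCP at [0.152, -0.658, 0.227] pointing down, gripper open.
Joint ranges: [-3.07, 3.07], [-1.43, 2.12], [-1.02, 1.25], [-3.03, 1.67], [-3.05, -0], [-3.03, 3.03]. Speed limits (rad/s): [2.39, 2.39, 3.01, 3.14, 3.14, 3.14].

INTERFACE

Orientations are given as [roll, pitch, yaw] about the fixed x, y, z axes, in that order (R = Rz(yaw) Ry(pitch) Rx(roll)).
In Python, from station import arm gives the robot as it stands. The module is installed in compiled form; this text tells all that it offers.
- The arm moves only by the tool carry_out, never from a script. Its argument "commands" is a list of rows, each a list of 4 numbers: the shift along the world's x, y, z in units of 50 mm (1.0 is 50 mm), then the turn about the world's z in units of 6 degrees (1.0 is 6 degrees). A call has exactly 10 rows; each row is the pose to reach, as a shift and turn from the pose commanded when the call began; what a row does not reach only later rows make up. A row lasts 1/8 s, in which the tool goes at most 62.5 mm and 10.7 degrees, less where a joint would pass 70% of its speed; a pose out of reach is approached as far as the arm can. A call with a gripper value outside its range is refused whole. "claw" is the closure, from 0 (fully open) to 1 (shut), set as the call begins (left out, the last holds). The fingers move at their own pace and stop on an object; "force" is the grip in N (left out, the last holds). Time passes only in rows, so rows that repeat a pose let the fingers close, or fill a call up. It gives the time, the measured TCP pose, the force, the opening and the grip force at its end, in the units of the state.
- arm.get_state(): the state, without advancing time (a new reading comes with each control period).
- arm.grab_frame(name): name is "scene" or "top" or "wrist"; returns a dict with "pixels" (420x560x3 uint8, red, green, blue), "fx", "fy", "cx", "cy" (pixels), "k1" (the pictures are not rectified: a ray, as slopes to the right and down, at radius r is drawn at 1 + k1 r^2 times it, then the intrinsics apply), "eye" and "orientation" of the camera in the world. Camera axes: x right, y down, z forward; pixel columns grow to the right and rows downward; lengths in m; the calibration is good to about 2 mm. A picture is of the moment at which its call begins. There is no depth.
- arm.job_done(): hands the job in; it is judged then, once.
Trained networks look in a picture, given as the dict that the camera call returned (one of the last four; its "shot" number tells which), for a name from the list of things; names that differ only in an ending like _2 or _b are one class to them, and where a whole thing is asked for, a point or a joint stands for the part that bears it (a point fixed in the world has none). Each returns a list of dicts, best first, with "conf" (0 to 1); they miss things now and then, are a little off and sometimes report something else, mostly with a low value. They report only what shows in the picture. A call takes as long as a camera call.
- arm.regions_of(picture, query): "pixels" (420x560 bool, what is visible of it) and "uv" ([column, row] in pixels, amid what is visible of it).
- arm.mark_of(picture, query): "uv" ([column, row] in pixels: a listed point, or the origin of a listed thing).
The state is a dict: "t": time; "q": joint angles; "qd": joint speeds; "joint_efforts": joint torques, N m; "eef_pos": TCP position; "ee_rot": TCP orientation; "force": force on the tool from outside, world axes, zero at the start; "moment": the same for the moment, N m; "width": finger opening in m; "gripper_force": force on a finger pad.
Only numpy, scipy, OpenCV 4.12 (cv2) and the standard library are available. Lean on these libraries where they do the work, as an engineer would, in place of code of your own. Each camera call takes 0.05 s, during which the arm holds its last target. There are 200 camera calls.

## Working session

There is one attempt and no reset: what is moved stays moved. The work goes in short steps, Python scripts to look and compute and a tool call to move; the robot and the scene stay as the last step left them, time stands still between calls to the robot, and variables do not carry over. Pictures are saved under pics/ and viewed, at most 13 in all, crops included, and the job is handed in when it is done.

Besides the shell and the picture viewer there is one more tool, called after "Request:" as name([rows], argument=value, ...), one row to a line, values as JSON. carry_out: Moves the arm, as the interface text tells. Its arguments: {"type":"object","properties":{"commands":{"type":"array","items":{"type":"array","items":{"type":"number"}}},"claw":{"type":"number"},"force":{"type":"number"}},"required":["commands"]}

```bash
mkdir -p pics
cat > h.py <<'E'
import numpy as np, cv2
from scipy.spatial.transform import Rotation as R
from station import arm
def rot(o):
    o=np.array(o,float)
    return o if o.shape==(3,3) else R.from_euler('xyz',o).as_matrix()
def ray(f,uv):
    d=np.array([(uv[0]-f['cx'])/f['fx'],(uv[1]-f['cy'])/f['fy']]); s=d.copy()
    for _ in range(20): s=d/(1+f['k1']*(s@s))
    return rot(f['orientation'])@np.array([s[0],s[1],1.])
def atz(f,uv,z):
    e=np.array(f['eye']); r=ray(f,uv); return e+r*(z-e[2])/r[2]
def proj(f,p):
    c=rot(f['orientation']).T@(np.array(p)-np.array(f['eye'])); s=c[:2]/c[2]; s=s*(1+f['k1']*(s@s))
    return np.array([s[0]*f['fx']+f['cx'],s[1]*f['fy']+f['cy']])
def save(f,n): cv2.imwrite('pics/'+n+'.png',cv2.cvtColor(f['pixels'],cv2.COLOR_RGB2BGR))
def tri(fu):
    A=np.zeros((3,3));b=np.zeros(3)
    for f,uv in fu:
        r=ray(f,uv);r/=np.linalg.norm(r);P=np.eye(3)-np.outer(r,r);A+=P;b+=P@np.array(f['eye'])
    return np.linalg.solve(A,b)
E
cat > a.py <<'E'
from h import *
np.set_printoptions(precision=4,suppress=True)
H=dict(cell_base=0,pocket_mouth=.06,thick_dowel_tip=.082,thin_dowel_tip=.082,cell_top=0,cell_grip=.041,thick_hole=0,thin_hole=0,sample_pellet=.008,pellet_tray=0,salt_jar=0,timer=0,forceps=0,white_pellet_1=.008)
F={n:arm.grab_frame(n) for n in('scene','top')}
for n,f in F.items():
    save(f,n+'0'); print(n,np.array(f['eye']),f['orientation'],f['fx'],f['k1'])
for k,z in H.items():
    for n,f in F.items():
        for m in arm.mark_of(f,k)[:3]: print(k,n,round(m['conf'],2),np.array(m['uv']),atz(f,m['uv'],z)[:2])
s=arm.get_state();print(s['t'],s['eef_pos'],s['ee_rot'],s['width'],s['force'])
E
python3 a.py
```

```text
scene [-0.3141  0.8066  0.6908] [-2.0588  0.0109 -2.3192] 443.53843582394404 -0.02107046443306977
top [0.3708 0.0265 1.6075] [-3.0576  0.0084 -1.5642] 535.1955512299916 -0.10428322491582882
cell_base scene 0.63 [297.7 243.9] [0.4829 0.0235]
cell_base top 0.74 [292.5 214.9] [0.4988 0.0094]
cell_base top 0.28 [148.5 221.2] [0.4769 0.4463]
pocket_mouth scene 0.81 [298.5 225.8] [0.4831 0.0203]
pocket_mouth top 0.96 [289.9 212.2] [0.5018 0.0176]
thick_dowel_tip scene 0.71 [284.  219.8] [0.5091 0.0531]
thick_dowel_tip top 0.52 [146.6 223.7] [0.4643 0.4303]
thin_dowel_tip scene 0.91 [307.1 210.1] [ 0.5055 -0.0375]
thin_dowel_tip top 0.57 [305.5 215.8] [ 0.4899 -0.0269]
cell_top scene 0.5 [382.1 215.9] [ 0.4151 -0.2989]
cell_top top 0.96 [394.9 242.6] [ 0.417  -0.2993]
cell_top top 0.66 [146.1 222. ] [0.4744 0.4536]
cell_grip scene 0.63 [385.5 203.8] [ 0.4143 -0.3099]
cell_grip top 0.83 [397.7 245.3] [ 0.4079 -0.2992]
thick_hole scene 0.68 [382.5 220.9] [ 0.3938 -0.2718]
thick_hole top 0.81 [386.6 253.7] [ 0.3835 -0.274 ]
thick_hole top 0.59 [402.8 245.6] [ 0.408  -0.3232]
thin_hole scene 0.
[... 578 characters left out ...]
 [364.7 197.2] [ 0.5538 -0.2088]
timer scene 0.65 [236.3 247.3] [0.5938 0.1662]
timer top 0.74 [245. 185.] [0.5888 0.1538]
forceps scene 0.63 [329.9 210.6] [ 0.5599 -0.2038]
forceps scene 0.54 [170.7 312.1] [0.4721 0.454 ]
forceps top 0.57 [148.3 223. ] [0.4715 0.4468]
white_pellet_1 scene 0.52 [219.5 280.2] [0.4864 0.3021]
white_pellet_1 scene 0.44 [242.9 290.5] [0.4108 0.2849]
white_pellet_1 scene 0.38 [230.5 285.8] [0.4476 0.2958]
white_pellet_1 top 0.61 [192.  219.8] [0.4815 0.3117]
white_pellet_1 top 0.44 [196.1 231.8] [0.4455 0.2986]
white_pellet_1 top 0.37 [204.3 241.6] [0.4163 0.2733]
1.5 [ 0.1524 -0.6575  0.2266] [ 3.1416  0.     -2.9138] 0.0875174213574241 [ 0.2406  1.0519 -0.8822]
```

Run:
```python
import cv2,numpy as np
a=cv2.imread('pics/top0.png')[160:290,110:440]; a=cv2.resize(a,None,fx=2.4,fy=2.2,interpolation=cv2.INTER_CUBIC)
b=cv2.imread('pics/scene0.png')[180:340,140:430]; b=cv2.resize(b,(792,300),interpolation=cv2.INTER_CUBIC)
cv2.imwrite('pics/both0.png',np.vstack([a[:, :792],b]))
```

```text
(no output)
```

View pics/both0.png

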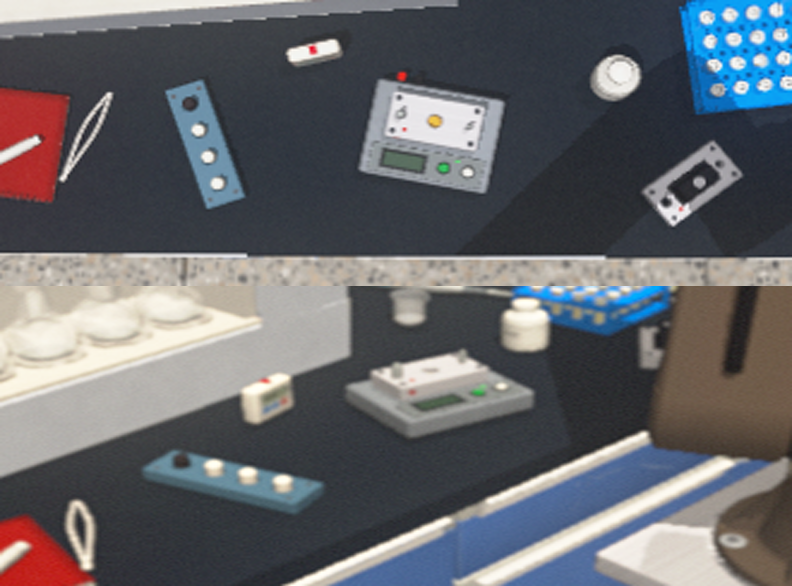

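The top view shows the tray on the left with the dark pellet at its far end, about (189,207). The tester is in the middle near (290,212), the jar is at (365,197), and the loose upper half is near (397,245) with its red dot towards +y. I'll move over the upper half first, then the tester and the tray, taking wrist pictures on the way.

Request:
carry_out([
  [0.5,0.7,0.2,0],
  [1.1,1.6,0.5,0],
  [1.8,2.5,0.8,0],
  [2.5,3.4,1,0],
  [3.2,4.3,1.2,0],
  [3.8,5.2,1.4,0],
  [4.4,6,1.4,0],
  [4.6,6.2,1.4,0],
  [4.6,6.2,1.4,0],
  [4.6,6.2,1.4,0],
], claw=0)

```text
t: 2.75
eef_pos: [0.382, -0.3481, 0.2964]
ee_rot: [3.141, -0.0, -2.914]
force: [-0.4, -0.9, -0.4]
width: 0.0878
gripper_force: 0.0
```

```bash
cat > w.py <<'E'
from h import *
import sys
np.set_printoptions(precision=4,suppress=True)
ALL=dict(cell_base=0,pocket_mouth=.06,thick_dowel_tip=.082,thin_dowel_tip=.082,cell_top=0,cell_grip=.041,thick_hole=0,thin_hole=0,sample_pellet=.008,pellet_tray=0)
f=arm.grab_frame('wrist'); save(f,sys.argv[1])
s=arm.get_state();print(s['t'],np.array(s['eef_pos']),np.array(s['ee_rot']),s['width'],np.array(s['force']))
c=rot(s['ee_rot']).T@(np.array(f['eye'])-s['eef_pos']); print('eye',np.array(f['eye']),'in tool',c,f['orientation'],f['fx'])
for k in sys.argv[2:]:
    for m in arm.mark_of(f,k)[:3]: print(k,round(m['conf'],2),np.array(m['uv']),atz(f,m['uv'],ALL[k])[:2])
E
python3 w.py w1 cell_top cell_grip thick_hole thin_hole
```

```text
2.8 [ 0.3818 -0.3483  0.2964] [ 3.1414 -0.0004 -2.9149] 0.08767695712253559 [-0.8    -0.913  -1.2255]
eye [ 0.3043 -0.3653  0.454 ] in tool [ 0.0794  0.0008 -0.1576] [2.8428 0.0004 1.7985] 290.90994512939665
cell_top 0.93 [297.5 198.2] [ 0.4201 -0.3057]
cell_grip 0.85 [301.7 203.1] [ 0.4156 -0.3032]
thick_hole 0.92 [322.4 187.4] [ 0.3937 -0.2712]
thin_hole 0.58 [275.6 207.4] [ 0.4434 -0.3368]
```

View pics/w1.png

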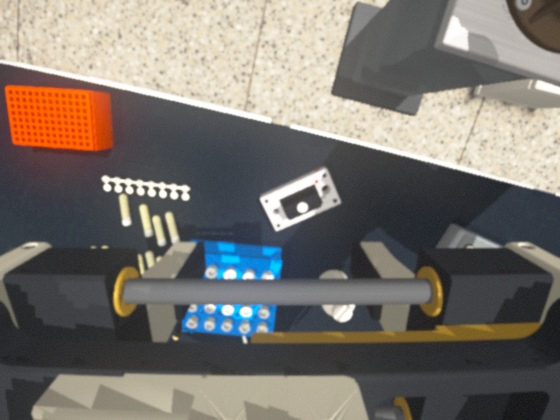

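The wrist view shows the upper half at about (300,200), with the holes 82 mm apart as they should be. Next, the tester.

Request:
carry_out([
  [0.3,1.1,0,0],
  [0.6,2.2,0,0],
  [0.9,3.3,0,0],
  [1.2,4.4,0,0],
  [1.4,5.5,0,0],
  [1.6,6.4,0,0],
  [1.6,6.6,0,0],
  [1.6,6.6,0,0],
  [1.6,6.6,0,0],
  [1.6,6.6,0,0],
])

```text
t: 4.25
eef_pos: [0.4623, -0.0186, 0.2966]
ee_rot: [-3.142, 0.0, -2.915]
force: [-0.2, -0.8, -0.2]
width: 0.0873
gripper_force: 0.0
```

```bash
python3 w.py w2 cell_base pocket_mouth thick_dowel_tip thin_dowel_tip
```

```text
4.3 [ 0.4623 -0.0185  0.2966] [-3.1415  0.0001 -2.9153] 0.08760885361965513 [ 0.3378 -1.129  -0.0868]
eye [ 0.3845 -0.0357  0.4541] in tool [ 0.0796  0.0007 -0.1575] [2.8424 0.0006 1.7974] 290.90994512939665
cell_base 0.81 [292.  193.9] [0.4957 0.0134]
pocket_mouth 0.69 [296.5 208.7] [0.5007 0.0183]
thick_dowel_tip 0.87 [324.3 220.9] [0.5026 0.0565]
thick_dowel_tip 0.62 [ 81.1 114. ] [ 0.4342 -0.2766]
thin_dowel_tip 0.61 [271.1 193.3] [ 0.481  -0.0226]
```

Request:
carry_out([
  [0.1,1.1,-0.2,0],
  [0.2,2.2,-0.4,0],
  [0.3,3.3,-0.8,0],
  [0.4,4.4,-1.2,0],
  [0.5,5.2,-1.5,0],
  [0.5,5.4,-1.6,0],
  [0.5,5.4,-1.6,0],
  [0.5,5.4,-1.6,0],
  [0.5,5.4,-1.6,0],
  [0.5,5.4,-1.6,0],
])

```text
t: 5.75
eef_pos: [0.4876, 0.2519, 0.2172]
ee_rot: [3.141, 0.001, -2.915]
force: [-0.3, 0.9, -0.7]
width: 0.0878
gripper_force: 0.0
```

```bash
python3 w.py w3 sample_pellet pellet_tray; python3 -c "
import cv2,numpy as np
cv2.imwrite('pics/w23.png',np.hstack([cv2.resize(cv2.imread('pics/w%d.png'%i)[60:340,80:480],(400,280)) for i in (2,3)]))"
```

```text
5.8 [0.4876 0.252  0.2171] [ 3.1411  0.0007 -2.9145] 0.08755501143550995 [-0.3335  0.1483  0.3766]
eye [0.4098 0.2346 0.3746] in tool [ 0.0796  0.0006 -0.1576] [ 2.8416 -0.0001  1.7982] 290.90994512939665
sample_pellet 0.67 [320.6 216.7] [0.5217 0.3193]
pellet_tray 0.9 [317.1 171.2] [0.4647 0.3   ]
pellet_tray 0.57 [ 96.3 147.5] [0.4982 0.0143]
```

View pics/w23.png

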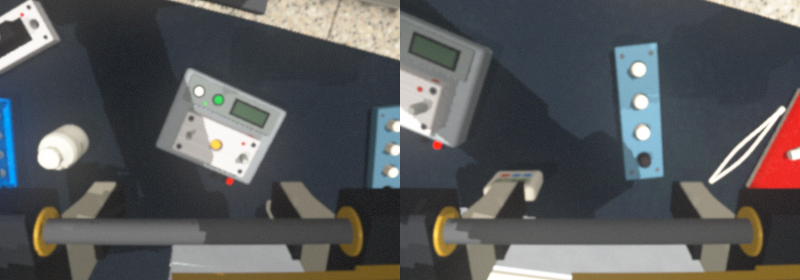

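The tester's pocket shows at (297,209) in w2. In w3 the dark pellet is at (321,217), at the +x end of the tray, 60 mm from the tray centre as expected. I'll go above the pellet, lower, and check.

Request:
carry_out([
  [0.2,0.4,-0.5,0.3],
  [0.4,0.8,-1,0.6],
  [0.6,1.2,-1.5,0.95],
  [0.7,1.34,-2,0.95],
  [0.7,1.34,-2.3,0.95],
  [0.7,1.34,-2.3,0.95],
  [0.7,1.34,-2.3,0.95],
  [0.7,1.34,-2.3,0.95],
  [0.7,1.34,-2.3,0.95],
  [0.7,1.34,-2.3,0.95],
], claw=0)

```text
t: 7.15
eef_pos: [0.5225, 0.3195, 0.102]
ee_rot: [3.141, 0.001, -2.814]
force: [-0.7, 0.3, -0.2]
width: 0.0875
gripper_force: 0.0
```

```bash
python3 w.py w4 sample_pellet pellet_tray
python3 - <<'E'
from h import *
f=arm.grab_frame('wrist')
for k in ('sample_pellet','white_pellet_1'):
  for r in arm.regions_of(f,k)[:3]:
    p=r['pixels'];v,u=np.nonzero(p);print(k,round(r['conf'],2),r['uv'],u.min(),u.max(),v.min(),v.max(), atz(f,r['uv'],.027)[:2])
s=arm.get_state()
for z in (0,.02,.032): print(z,proj(f,[s['eef_pos'][0],s['eef_pos'][1],z]))
E
```

```text
7.2 [0.5225 0.3195 0.1019] [ 3.1413  0.0005 -2.8143] 0.08774081244731673 [0.0813 0.9483 0.2536]
eye [0.4469 0.2945 0.2595] in tool [ 0.0795  0.0007 -0.1577] [2.8419 0.0001 1.8985] 290.90994512939665
sample_pellet 0.66 [280.7 206.9] [0.5203 0.3223]
pellet_tray 0.62 [280.9 139.6] [0.4643 0.3034]
sample_pellet 0.72 [277.6, 169.3] 270 288 157 179 [0.48536148 0.30745825]
sample_pellet 0.65 [275.8, 211.0] 270 288 201 223 [0.51925235 0.31738196]
sample_pellet 0.25 [433.9, 197.4] 383 490 154 249 [0.46526102 0.4390354 ]
white_pellet_1 0.87 [277.9, 168.5] 270 288 157 179 [0.48466981 0.30747783]
white_pellet_1 0.76 [277.5, 118.3] 269 289 109 130 [0.44799757 0.29467662]
white_pellet_1 0.66 [276.8, 66.5] 268 288 56 81 [0.41332436 0.28235099]
0 [277.00066333 205.70626489]
0.02 [276.93899818 212.47491609]
0.032 [276.89731873 217.05192142]
```

View pics/w4.png

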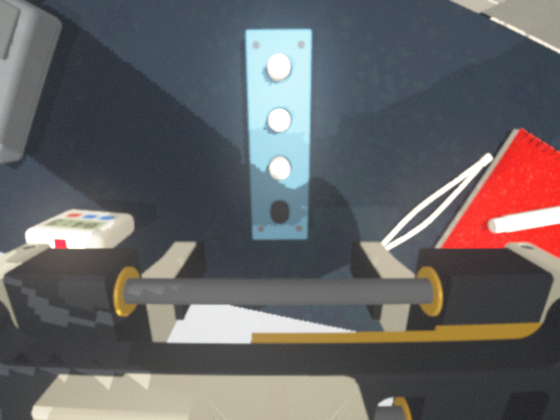

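The pellet is at (279,212), within about 3 mm of the point below the TCP, and the tray is in line with the fingers. I'll nudge, descend and grip.

Request:
carry_out([
  [-0.05,0.01,-0.4,0],
  [-0.05,0.01,-0.9,0],
  [-0.05,0.01,-1.3,0],
  [-0.05,0.01,-1.5,0],
  [-0.05,0.01,-1.6,0],
  [-0.05,0.01,-1.62,0],
  [-0.05,0.01,-1.62,0],
  [-0.05,0.01,-1.62,0],
  [-0.05,0.01,-1.62,0],
  [-0.05,0.01,-1.62,0],
], claw=0.4)

```text
t: 8.7
eef_pos: [0.52, 0.32, 0.0208]
ee_rot: [3.141, 0.0, -2.814]
force: [-0.4, 0.3, -0.5]
width: 0.0526
gripper_force: 0.0
```

Request:
carry_out([
  [0,0,0,0],
  [0,0,0,0],
  [0,0,0,0],
  [0,0,0,0],
  [0,0,0,0],
  [0,0,0,0],
  [0,0,0,0],
  [0,0,0,0],
  [0,0,0,0],
  [0,0,0,0],
], claw=1, force=15)

```text
t: 9.95
eef_pos: [0.5199, 0.32, 0.0205]
ee_rot: [-3.142, -0.0, -2.814]
force: [0.0, -0.6, 0.4]
width: 0.0151
gripper_force: 15.0
```

Request:
carry_out([
  [0,0,0.5,0],
  [0,0,1.2,0],
  [0,-0.3,2,0.5],
  [-0.1,-1.2,2.6,2],
  [-0.1,-2.2,2.8,3.6],
  [-0.2,-3.3,2.8,5.2],
  [-0.3,-4.4,2.8,6.8],
  [-0.38,-5.4,2.8,8.4],
  [-0.38,-6,2.8,9.7],
  [-0.38,-6.04,2.8,9.8],
])

```text
t: 11.2
eef_pos: [0.5006, 0.0162, 0.1607]
ee_rot: [-3.141, 0.0, -1.789]
force: [0.2, 0.2, -0.3]
width: 0.0153
gripper_force: 15.0
```

Request:
carry_out([
  [0,0,0,0],
  [0,0,-0.2,0],
  [0,0,-0.4,0],
  [0,0,-0.4,0],
  [0,0,-0.4,0],
  [0,0,-0.4,0],
  [0,0,-0.4,0],
  [0,0,-0.4,0],
  [0,0,-0.4,0],
  [0,0,-0.4,0],
])

```text
t: 12.45
eef_pos: [0.5009, 0.0179, 0.1406]
ee_rot: [-3.142, 0.0, -1.788]
force: [-0.1, 0.0, 0.4]
width: 0.0154
gripper_force: 15.0
```

```bash
python3 w.py w5 cell_base pocket_mouth thick_dowel_tip thin_dowel_tip sample_pellet
python3 - <<'E'
from h import *
f=arm.grab_frame('wrist');t=arm.grab_frame('top')
for n,g in(('w',f),('t',t)):
  for k in ('sample_pellet','cell_base','pocket_mouth','thick_dowel_tip','thin_dowel_tip'):
    for r in arm.mark_of(g,k)[:2]: print(n,k,round(r['conf'],2),r['uv'])
s=arm.get_state(); p=s['eef_pos']
for dz in (-.012,.011): print(proj(f,[p[0],p[1],p[2]+dz]),proj(t,[p[0],p[1],p[2]+dz]))
print('pocket exp',proj(f,[p[0],p[1],.06]))
E
```

```text
12.5 [0.5009 0.0179 0.1406] [ 3.1416 -0.     -1.7881] 0.015031182585847446 [-0.5321 -0.0878  0.4556]
eye [ 0.4839 -0.0594  0.2981] in tool [ 0.0791 -0.0001 -0.1576] [2.8428 0.0001 2.9247] 290.90994512939665
cell_base 0.61 [285.  191.5] [0.4927 0.0161]
pocket_mouth 0.83 [282.4 212.3] [0.497  0.0185]
thin_dowel_tip 0.87 [280.4 164.3] [ 0.4893 -0.0258]
sample_pellet 0.6 [275.5 245.9] [0.5153 0.0716]
w sample_pellet 0.64 [279.4, 249.2]
w cell_base 0.58 [283.2, 190.7]
w pocket_mouth 0.97 [285.0, 207.8]
w thin_dowel_tip 0.69 [281.6, 162.8]
t sample_pellet 0.67 [292.0, 217.1]
t cell_base 0.81 [293.4, 216.4]
t cell_base 0.17 [366.0, 194.3]
t pocket_mouth 0.77 [289.7, 214.4]
t thick_dowel_tip 0.89 [277.1, 212.3]
t thin_dowel_tip 0.89 [303.8, 220.8]
[277.79615133 246.60440739] [289.9212456  210.44594569]
[277.80848606 264.03553875] [289.97373356 209.70845405]
pocket exp [277.77206395 212.67137436]
```

View pics/w5.png

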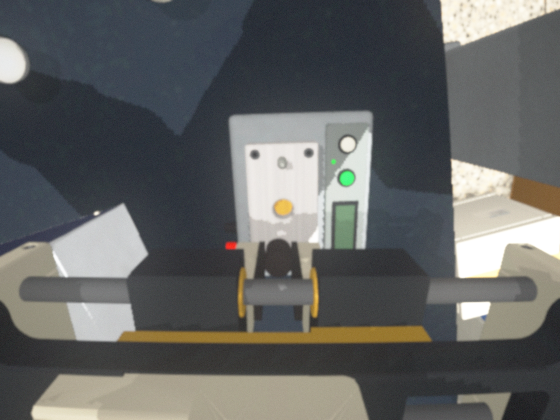

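The pocket, with its brass floor, is at (283,208), the pellet tip is at (279,249), and the block is nearly square to the image. I'll measure the pocket and the yaw exactly by colour.

```bash
cat > b.py <<'E'
from h import *
np.set_printoptions(precision=4,suppress=True)
f=arm.grab_frame('wrist'); im=f['pixels']; hsv=cv2.cvtColor(im,cv2.COLOR_RGB2HSV)
m=((hsv[...,0]>12)&(hsv[...,0]<32)&(hsv[...,1]>110)&(hsv[...,2]>110)).astype(np.uint8); m[:190]=0;m[235:]=0;m[:,:260]=0;m[:,310:]=0
v,u=np.nonzero(m);print('brass',len(u),u.min(),u.max(),v.min(),v.max(),u.mean(),v.mean(),atz(f,(u.mean(),v.mean()),.05)[:2],atz(f,(u.mean(),v.mean()),.06)[:2])
g=cv2.cvtColor(im,cv2.COLOR_RGB2GRAY)
P=[]
for c in((255,155),(309,153)):
    x,y=c; w=255.-g[y-8:y+9,x-8:x+9]; w=np.clip(w-w.max()+60,0,None); yy,xx=np.mgrid[y-8:y+9,x-8:x+9]
    q=((xx*w).sum()/w.sum(),(yy*w).sum()/w.sum()); P.append(atz(f,q,.06)); print('dot',q,P[-1])
d=P[0]-P[1]; print('dot line deg',np.degrees(np.arctan2(d[1],d[0])),np.linalg.norm(d))
# block left/right/top edges
for v0 in (175,190,220,235):
    r=g[v0].astype(int); print(v0,[int(x) for x in np.argsort(-abs(np.diff(r[225:390])))[:8]+225])
big=cv2.resize(im[100:300,200:400],(600,600),interpolation=cv2.INTER_CUBIC); cv2.imwrite('pics/w5c.png',big[...,::-1])
E
python3 b.py
```

```text
brass 200 275 291 200 214 282.86 206.85 [0.496  0.0169] [0.4955 0.0138]
dot (np.float64(254.32725947521865), np.float64(154.07215743440233)) [ 0.5087 -0.0351  0.06  ]
dot (np.float64(308.32555205047316), np.float64(152.42397476340693)) [ 0.4656 -0.027   0.06  ]
dot line deg -10.67198307500583 0.04388550140329734
175 [369, 370, 337, 355, 354, 336, 340, 232]
190 [368, 369, 233, 317, 232, 367, 325, 316]
220 [366, 367, 356, 330, 357, 331, 322, 235]
235 [365, 366, 330, 356, 355, 331, 322, 237]
```

View pics/w5c.png

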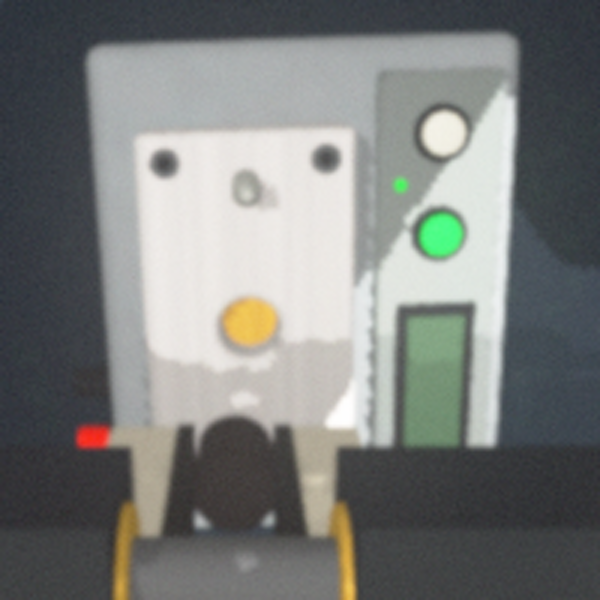

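The base yaw is about -10.7° and the pocket about (0.496, 0.0165). The pellet in the fingers sits about 2 mm to +y of the TCP. I'll shift, lower to just above the face, and compare again.

Request:
carry_out([
  [-0.05,-0.04,-0.2,0.1],
  [-0.09,-0.07,-0.5,0.3],
  [-0.09,-0.07,-0.8,0.3],
  [-0.09,-0.07,-1,0.3],
  [-0.09,-0.07,-1.08,0.3],
  [-0.09,-0.07,-1.08,0.3],
  [-0.09,-0.07,-1.08,0.3],
  [-0.09,-0.07,-1.08,0.3],
  [-0.09,-0.07,-1.08,0.3],
  [-0.09,-0.07,-1.08,0.3],
])

```text
t: 14.65
eef_pos: [0.4965, 0.0145, 0.0867]
ee_rot: [-3.141, 0.0, -1.757]
force: [-0.5, -0.2, 0.4]
width: 0.0152
gripper_force: 15.0
```

Run:
```python
from h import *
f=arm.grab_frame('wrist'); s=arm.get_state(); print(s['t'],s['eef_pos'],s['ee_rot'][2],s['width'])
p=s['eef_pos']
x0,y0=220,120
big=cv2.resize(f['pixels'][y0:y0+150,x0:x0+130],None,fx=4,fy=4,interpolation=cv2.INTER_CUBIC)
def ell(c,r,z,col):
    q=[((proj(f,[c[0]+r*np.cos(a),c[1]+r*np.sin(a),z])-(x0,y0)+.5)*4-.5).astype(int).tolist() for a in np.linspace(0,6.28,60)]
    cv2.polylines(big,[np.array(q)],True,col,1)
ell((.496,.0165),.009,.06,(255,0,0)); ell((.496,.0165),.009,.05,(0,0,255)); ell(p[:2],.006,p[2]-.0125,(0,255,0)); ell(p[:2],.008,p[2]-.0105,(255,255,0))
cv2.imwrite('pics/w6.png',big[...,::-1])
```

```text
14.7 [0.49644224 0.01447652 0.08664994] -1.7566314751106034 0.015231850705810276
```

View pics/w6.png

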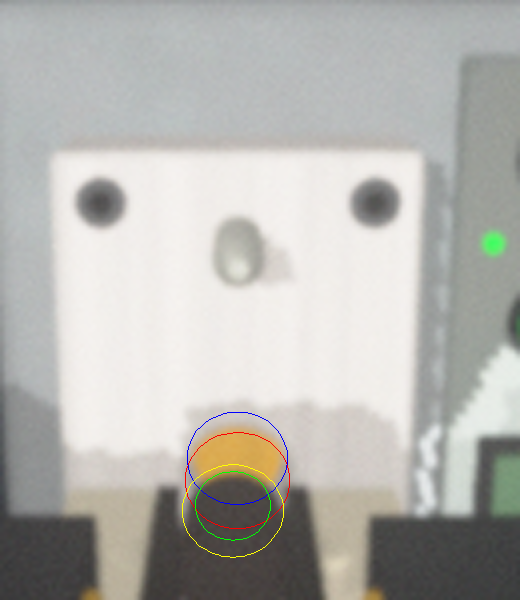

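The pocket rim matches its predicted ring, and the pellet's column and its offset along y both line up with it. I'll lower it in.

Request:
carry_out([
  [0,0,-0.1,0],
  [0,0,-0.2,0],
  [0,0,-0.3,0],
  [0,0,-0.36,0],
  [0,0,-0.4,0],
  [0,0,-0.43,0],
  [0,0,-0.45,0],
  [0,0,-0.46,0],
  [0,0,-0.46,0],
  [0,0,-0.46,0],
])

```text
t: 15.95
eef_pos: [0.4964, 0.0145, 0.0636]
ee_rot: [-3.141, 0.0, -1.757]
force: [-0.8, 0.5, 0.1]
width: 0.0151
gripper_force: 15.0
```

No contact force, so it went in. Release, then lift.

Request:
carry_out([
  [0,0,0,0],
  [0,0,0,0],
  [0,0,0,0],
  [0,0,0,0],
  [0,0,0.1,0],
  [0,0,0.4,0],
  [0,0,0.9,0],
  [0,0,1.5,0],
  [0,-0.4,2,0],
  [0,-0.8,2.4,0],
], claw=0.4)

```text
t: 17.2
eef_pos: [0.4966, -0.0258, 0.1852]
ee_rot: [-3.14, 0.001, -1.756]
force: [0.9, -0.0, -1.2]
width: 0.0523
gripper_force: 0.0
```

```bash
python3 w.py w7 sample_pellet pocket_mouth thick_dowel_tip thin_dowel_tip; python3 -c "
import cv2
cv2.imwrite('pics/w7c.png',cv2.resize(cv2.imread('pics/w7.png')[100:290,190:380],(570,570)))"
```

```text
17.25 [ 0.4976 -0.0273  0.1876] [-3.1374  0.0009 -1.7559] 0.05261867806810824 [ 0.5416 -0.8157  2.5965]
eye [ 0.482  -0.1037  0.3427] in tool [ 0.0778  0.0007 -0.1552] [2.8422 0.0013 2.957 ] 290.90994512939665
sample_pellet 0.76 [282.9 232.4] [0.5012 0.0323]
sample_pellet 0.67 [288.9 201.3] [ 0.487  -0.0058]
pocket_mouth 0.88 [287.8 233.9] [0.4935 0.0138]
thick_dowel_tip 0.7 [286.6 284. ] [0.5034 0.0591]
thin_dowel_tip 0.79 [290.3 202. ] [ 0.4847 -0.0265]
thin_dowel_tip 0.48 [286.5 237.8] [0.4945 0.0085]
thin_dowel_tip 0.35 [238.5 326.5] [0.564  0.1019]
```

View pics/w7c.png

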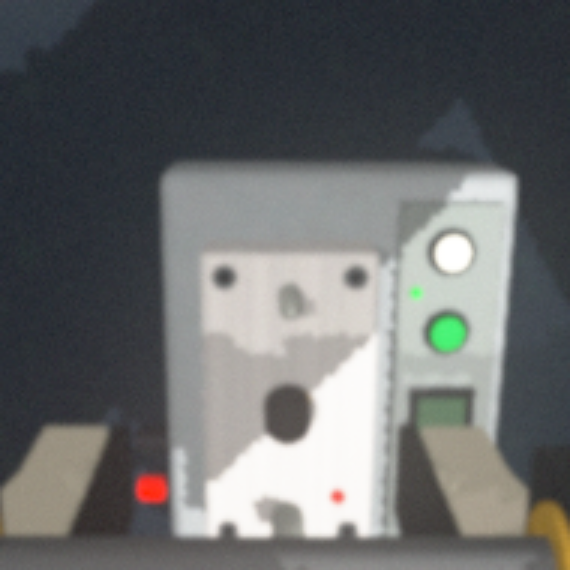

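The pellet is seated at crop (288,412), flush in the pocket. On to the upper half.

Request:
carry_out([
  [-0.1,-0.8,0,0.8],
  [-0.3,-1.7,0,1.8],
  [-0.5,-2.6,0,2.9],
  [-0.7,-3.5,0,4],
  [-1,-4.3,-0.2,5.2],
  [-1.3,-5,-0.5,6.4],
  [-1.5,-5.5,-0.8,7.5],
  [-1.56,-5.56,-1,7.8],
  [-1.56,-5.56,-1,7.8],
  [-1.56,-5.56,-1,7.8],
])

```text
t: 18.7
eef_pos: [0.4188, -0.3031, 0.1335]
ee_rot: [3.141, 0.0, -0.94]
force: [0.6, -0.8, 0.4]
width: 0.0526
gripper_force: 0.0
```

```bash
python3 w.py w8 cell_top cell_grip thick_hole thin_hole
python3 - <<'E'
from h import *
f=arm.grab_frame('wrist'); s=arm.get_state();p=s['eef_pos']
big=cv2.resize(f['pixels'][80:280,160:400],(720,600),interpolation=cv2.INTER_CUBIC)
def dr(x,y,z,col):
    q=((proj(f,[x,y,z])-(160,80)+.5)*3-.5).astype(int); cv2.drawMarker(big,q.tolist(),col,cv2.MARKER_CROSS,12,1)
dr(p[0],p[1],.058,(0,255,0))
c=np.array([.4186,-.304]);a=np.radians(36.5);X=np.array([np.cos(a),np.sin(a)]);Y=np.array([-X[1],X[0]])
for sx in(-1,1):
  for sy in(-1,1):
    dr(*(c+sx*.03*X+sy*.056*Y),.024,(255,0,0)); dr(*(c+sx*.012*X+sy*.027*Y),.058,(255,255,0))
cv2.imwrite('pics/w8c.png',big[...,::-1])
E
```

```text
18.75 [ 0.419  -0.3031  0.1338] [-3.1415 -0.0002 -0.9395] 0.05253624880365525 [ 0.2083  0.0342 -0.012 ]
eye [ 0.4663 -0.3669  0.2911] in tool [ 0.0795 -0.0006 -0.1573] [ 2.8425 -0.0007 -2.5102] 290.90994512939665
cell_top 0.76 [278.9 197.2] [ 0.4179 -0.3032]
cell_grip 0.79 [279.1 209.2] [ 0.418  -0.3032]
thick_hole 0.8 [288.1 237.5] [ 0.3831 -0.2726]
thin_hole 0.78 [280.6 161. ] [ 0.4387 -0.3345]
thin_hole 0.45 [278.1 198.5] [ 0.4178 -0.3016]
```

View pics/w8c.png

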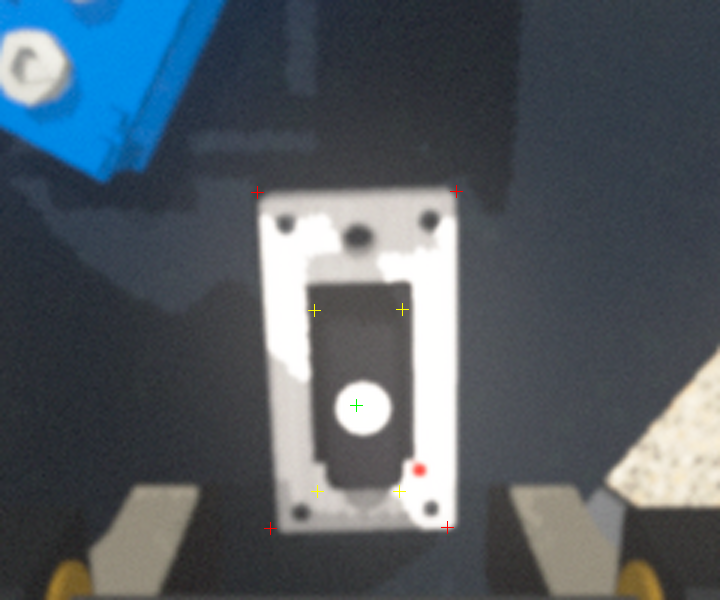

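The upper half fits the prediction closely. I'll get both plates' centre and yaw from their four corner screws.

Run:
```python
from h import *
np.set_printoptions(precision=4,suppress=True)
def solve(f,im,pts,z):
    g=255.-cv2.cvtColor(im,cv2.COLOR_BGR2GRAY); P=[]
    for (x,y) in pts:
        xi,yi=int(round(x)),int(round(y)); w=g[yi-4:yi+5,xi-4:xi+5]; w=np.clip(w-w.max()+70,0,None); yy,xx=np.mgrid[yi-4:yi+5,xi-4:xi+5]
        q=((xx*w).sum()/w.sum(),(yy*w).sum()/w.sum()); print(np.array(q)-(x,y),end=' '); P.append(atz(f,(x,y),z)[:2])
    P=np.array(P); d1=P[3]-P[1];d0=P[2]-P[0]; t=P[1]-P[0]; b=P[3]-P[2]
    an=lambda d:np.degrees(np.arctan2(d[1],d[0]))
    print('\n',P,'centre',P.mean(0),'yaw from x',an(-t),an(-b),'from y',an(d0)-90,an(d1)-90,'len',[np.linalg.norm(q) for q in(t,b,d0,d1)])
f=arm.grab_frame('wrist')
c=lambda L,o:[((x+.5)/3-.5+o[0],(y+.5)/3-.5+o[1]) for x,y in L]
solve(f,f['pixels'][...,::-1].copy(),c([(286,223),(429,221),(301,512),(431,509)],(160,80)),.024)
g=dict(f); g['eye']=np.array([.482,-.1037,.3427]); g['orientation']=[2.8422,.0013,2.957]
solve(g,cv2.imread('pics/w7.png'),c([(224,277),(356,276),(228,529),(347,531)],(190,100)),.06)
```

```text
[-0.4121  0.0768] [-0.0046 -0.197 ] [-0.3288  0.3395] [-0.0697 -0.1134] 
 [[ 0.4637 -0.3287]
 [ 0.429  -0.3548]
 [ 0.4044 -0.2525]
 [ 0.3698 -0.2792]] centre [ 0.4167 -0.3038] yaw from x 37.00152817128553 37.64385673430168 from y 37.89046581589534 38.043808977748085 len [np.float64(0.043516896189650385), np.float64(0.043769196568706044), np.float64(0.09656252543779491), np.float64(0.09607612499579904)]
[-0.0248 -0.066 ] [-0.134   0.3284] [0.004  2.2539] [-0.1665  2.219 ] 
 [[ 0.5088 -0.0351]
 [ 0.4654 -0.0273]
 [ 0.5262  0.0587]
 [ 0.4833  0.0675]] centre [0.4959 0.016 ] yaw from x -10.102048807371622 -11.664581429929243 from y -10.491505214690434 -10.708974080341662 len [np.float64(0.04409333621003415), np.float64(0.043734978020837145), np.float64(0.09536648552417465), np.float64(0.09656226348043052)]
```

Request:
carry_out([
  [-0.02,0,-0.3,0.15],
  [-0.04,-0.01,-0.8,0.26],
  [-0.04,-0.01,-1.4,0.26],
  [-0.04,-0.01,-1.8,0.26],
  [-0.04,-0.01,-2,0.26],
  [-0.04,-0.01,-2.07,0.26],
  [-0.04,-0.01,-2.07,0.26],
  [-0.04,-0.01,-2.07,0.26],
  [-0.04,-0.01,-2.07,0.26],
  [-0.04,-0.01,-2.07,0.26],
])

```text
t: 20.3
eef_pos: [0.4166, -0.3041, 0.0304]
ee_rot: [-3.141, -0.001, -0.913]
force: [-0.5, 0.5, 0.1]
width: 0.0524
gripper_force: 0.0
```

Request:
carry_out([
  [0,0,0,0],
  [0,0,0,0],
  [0,0,0,0],
  [0,0,0,0],
  [0,0,0,0],
  [0,0,0,0],
  [0,0,0,0],
  [0,0,0,0],
  [0,0,0,0],
  [0,0,0,0],
], claw=1, force=55)

```text
t: 21.55
eef_pos: [0.4164, -0.3041, 0.0301]
ee_rot: [3.142, 0.0, -0.913]
force: [-0.1, -0.4, 0.3]
width: 0.024
gripper_force: 55.0
```

Request:
carry_out([
  [0,0,0.4,0],
  [0,0,1,0],
  [0,0.1,1.7,0],
  [0.2,0.7,2.3,-0.9],
  [0.4,1.5,2.4,-2],
  [0.6,2.4,2.4,-3.2],
  [0.8,3.4,2.4,-4.4],
  [1.1,4.4,2.4,-5.6],
  [1.3,5.3,2.4,-6.8],
  [1.5,6,2.4,-7.8],
])

```text
t: 22.8
eef_pos: [0.4909, -0.0022, 0.1496]
ee_rot: [3.141, 0.0, -1.733]
force: [0.2, -1.0, -4.8]
width: 0.0236
gripper_force: 55.0
```

Request:
carry_out([
  [0.08,0.3,0,-0.2],
  [0.09,0.4,0,-0.27],
  [0.09,0.4,0,-0.27],
  [0.09,0.4,0,-0.27],
  [0.09,0.4,0,-0.27],
  [0.09,0.4,0,-0.27],
  [0.09,0.4,0,-0.27],
  [0.09,0.4,0,-0.27],
  [0.09,0.4,0,-0.27],
  [0.09,0.4,0,-0.27],
])

```text
t: 24.05
eef_pos: [0.4959, 0.016, 0.1501]
ee_rot: [3.142, 0.0, -1.758]
force: [-1.1, -0.3, -4.0]
width: 0.0237
gripper_force: 55.0
```

```bash
python3 w.py w9 thick_hole thin_hole cell_grip thick_dowel_tip thin_dowel_tip
python3 - <<'E'
from h import *
f=arm.grab_frame('wrist'); s=arm.get_state();p=s['eef_pos']
big=cv2.resize(f['pixels'][80:280,160:400],(720,600),interpolation=cv2.INTER_CUBIC)
def dr(x,y,z,col):
    q=((proj(f,[x,y,z])-(160,80)+.5)*3-.5).astype(int); cv2.drawMarker(big,q.tolist(),col,cv2.MARKER_CROSS,12,1)
def rect(c,deg,zs,L,col):
    a=np.radians(deg);X=np.array([np.cos(a),np.sin(a)]);Y=np.array([-X[1],X[0]])
    for sx in(-1,1):
      for sy in(-1,1): dr(*(np.array(c)+sx*L[0]*X+sy*L[1]*Y),zs,col)
rect(p[:2],np.degrees(s['ee_rot'][2])+90,p[2]-.0301+.024,(.022,.048),(255,0,0))
rect((.4959,.016),-10.7,.036,(.064,.08),(0,255,255))
cv2.imwrite('pics/w9c.png',big[...,::-1])
E
```

```text
24.1 [0.4959 0.016  0.15  ] [ 3.1415 -0.     -1.7577] 0.02328066720467019 [ 0.1389 -0.2659 -4.4989]
eye [ 0.4813 -0.0618  0.3076] in tool [ 0.0792 -0.0001 -0.1576] [2.8428 0.     2.9552] 290.90994512939665
thin_hole 0.61 [280.9 177.7] [0.4896 0.0004]
cell_grip 0.64 [278.9 267.1] [0.5074 0.0834]
thin_dowel_tip 0.91 [278.4 165.1] [ 0.4875 -0.0263]
```

View pics/w9c.png

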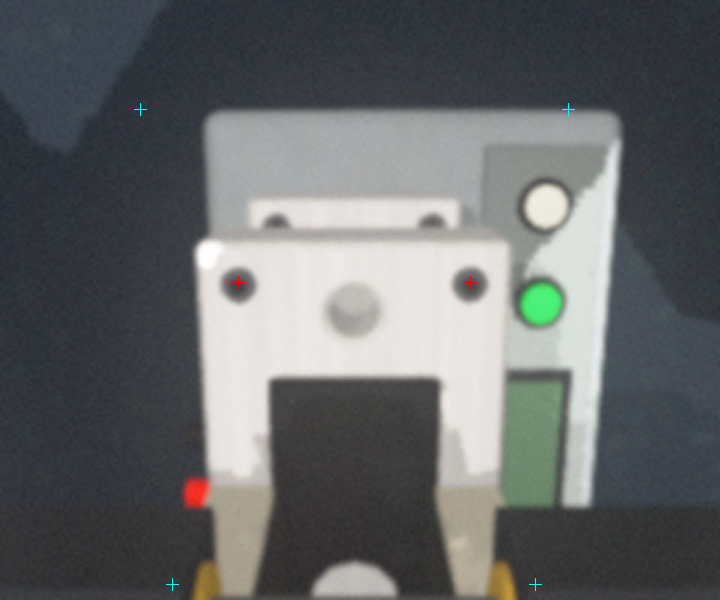

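The held plate's screws match the prediction exactly, and the thin dowel shows through its hole at crop (354,308). I'll lower it onto the tapers.

Request:
carry_out([
  [0,0,-0.2,0],
  [0,0,-0.4,0],
  [0,0,-0.6,0],
  [0,0,-0.72,0],
  [0,0,-0.8,0],
  [0,0,-0.85,0],
  [0,0,-0.9,0],
  [0,0,-0.9,0],
  [0,0,-0.9,0],
  [0,0,-0.9,0],
])

```text
t: 25.65
eef_pos: [0.496, 0.016, 0.1052]
ee_rot: [-3.141, 0.0, -1.758]
force: [0.5, -0.4, -3.7]
width: 0.0236
gripper_force: 55.0
```

Request:
carry_out([
  [0,0,-0.04,0],
  [0,0,-0.08,0],
  [0,0,-0.12,0],
  [0,0,-0.14,0],
  [0,0,-0.16,0],
  [0,0,-0.18,0],
  [0,0,-0.2,0],
  [0,0,-0.2,0],
  [0,0,-0.2,0],
  [0,0,-0.2,0],
])

```text
t: 26.9
eef_pos: [0.496, 0.016, 0.0951]
ee_rot: [-3.141, 0.0, -1.758]
force: [-0.1, -0.0, -3.9]
width: 0.0233
gripper_force: 55.0
```

Request:
carry_out([
  [0,0,-0.02,0],
  [0,0,-0.04,0],
  [0,0,-0.06,0],
  [0,0,-0.08,0],
  [0,0,-0.09,0],
  [0,0,-0.1,0],
  [0,0,-0.1,0],
  [0,0,-0.1,0],
  [0,0,-0.1,0],
  [0,0,-0.1,0],
])

```text
t: 28.15
eef_pos: [0.4965, 0.016, 0.0908]
ee_rot: [-3.14, 0.0, -1.757]
force: [-2.0, -0.1, 6.7]
width: 0.0233
gripper_force: 55.0
```

Request:
carry_out([
  [0,0,-0.01,0],
  [0,0,-0.02,0],
  [0,0,-0.03,0],
  [0,0,-0.04,0],
  [0,0,-0.04,0],
  [0,0,-0.04,0],
  [0,0,-0.04,0],
  [0,0,-0.04,0],
  [0,0,-0.04,0],
  [0,0,-0.04,0],
])

```text
t: 29.4
eef_pos: [0.4966, 0.016, 0.09]
ee_rot: [-3.14, 0.0, -1.757]
force: [-6.8, 0.9, 21.0]
width: 0.0238
gripper_force: 55.0
```

Request:
carry_out([
  [0,0,-0.01,0],
  [0,0,-0.01,0],
  [0,0,-0.01,0],
  [0,0,-0.01,0],
  [0,0,-0.01,0],
  [0,0,-0.01,0],
  [0,0,-0.01,0],
  [0,0,-0.01,0],
  [0,0,-0.01,0],
  [0,0,-0.01,0],
])

```text
t: 30.65
eef_pos: [0.4966, 0.016, 0.09]
ee_rot: [-3.14, 0.0, -1.757]
force: [-9.5, 0.8, 26.1]
width: 0.0236
gripper_force: 55.0
```

Run:
```python
from h import *
f=arm.grab_frame('wrist'); g=arm.grab_frame('scene'); s=arm.get_state();p=s['eef_pos'];print(p,s['ee_rot'],s['force'],s['moment'])
a=cv2.resize(f['pixels'][120:270,180:380],(600,450),interpolation=cv2.INTER_CUBIC)[:, :400]
b=cv2.resize(g['pixels'][190:265,265:330],(390,450),interpolation=cv2.INTER_CUBIC)
cv2.imwrite('pics/end.png',np.hstack([a,b])[...,::-1])
```

```text
[0.49658961 0.01600548 0.08996298] [-3.13960452e+00  3.57148747e-04 -1.75672322e+00] [-9.76241835  1.37204406 26.3331594 ] [ 0.52706946  3.84829989 -0.05918336]
```

View pics/end.png

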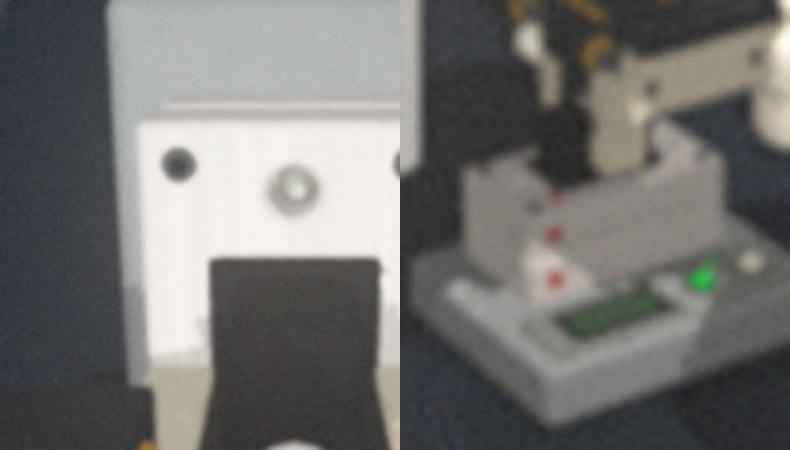

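The halves meet with no visible gap in the scene view, and the dowel sits in its hole at (293,190). The height has stopped changing while the force rises, which means a hard stop, so I'm handing in.

```bash
python3 -c "
from station import arm
print(arm.job_done())"
```

```text
the job is handed in; nothing more can be done
None
```

The job is handed in with the dark pellet in the cell pocket, the upper half on both dowels, and the gripper still pressing the cell shut with about 26 N; the hand-in returned no verdict.

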